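# Unhitch the sprung coupler from its ball

## Robot

A 6-joint arm with a two-finger parallel gripper is mounted at the origin on a cart in front of the work surface, level with it; the furniture and walls round the work are solid. World frame = base frame: x ahead of the robot, y to its left, z up, the work surface at z = 0. Lengths are in m, angles in rad, forces in N, time in s.
With the tool pointing down it reaches from about 0.275 to 0.85 m from the base axis. Payload 5.2 kg.
Tool frame: the origin (TCP) lies midway between the tips of the shut fingers; the grasp point (between the pads) lies 19 mm behind it; z points along the fingers, y is the line along which they close (so a half turn about z gives the same grasp; the last joint's range is limited). The gripper opens to 85 mm and grips with 20 to 120 N. Pads are 22 mm wide; open, the fingers measure 114 mm over their backs; the gripper's body (76 mm by 85 mm) begins 54 mm behind the grasp point. The pads swing forward as they close: fully open they stand 13 mm farther back than shut.
Start: joints at [-1.409, 0.259, 1.535, -0, 1.348, -0.203], TCP at [0.196, -0.514, 0.231] pointing down, gripper open.
Joint ranges: [-3.14, 3.14], [-0.91, 2.08], [0.19, 2.58], [-1.22, 4.36], [0.22, 2.71], [-3.12, 3.12]. Speed limits (rad/s): [2.57, 2.57, 3.14, 3.14, 3.14, 3.14].

## Interface

Orientations are given as [roll, pitch, yaw] about the fixed x, y, z axes, in that order (R = Rz(yaw) Ry(pitch) Rx(roll)).
In Python, from workcell import robot, vision, finish_job gives the robot as it stands. The module is installed in compiled form; this text tells all that it offers.
- The arm moves only by the shell command python3 -m creep 'ROWS' [FORCE]. ROWS is JSON, a list of rows, each an object of numbers: "tx", "ty", "tz": the shift along the tool's x, y, z in m; "wx", "wy", "wz": the turn, a rotation vector about the tool's x, y, z in rad; "grip": the finger opening in m, from 0 to 0.0854. A call has 1 to 10 rows; each row shifts and turns the commanded pose from where the row before left it, along the tool's axes as they then stand; what a row does not reach is not made up. A row lasts 1/12 s, in which the tool goes at most 41.7 mm and 7.16 degrees, less where a joint would pass 70% of its speed; a pose out of reach is approached as far as the arm can. A call with a gripper value outside its range is refused whole. The fingers move at their own pace and stop on an object; FORCE is the grip in N (left out, the last holds). Time passes only in rows, so rows that do not move let the fingers close. It gives the time, the measured TCP pose, the force, the opening and the grip force at its end, in the units of the state.
- robot.get_state(): the state, without advancing time (a new reading comes with each control period).
- vision.grab_frame(name): name is "scene" or "top" or "wrist"; returns a dict with "img" (384x512x3 uint8, blue, green, red), "z_map" (384x512 float32, m along the optical axis (not along the pixel's ray), 0 where there is no reading), "mtx" (3x3 intrinsics, pixels), "k1" (the pictures are not rectified: a ray, as slopes to the right and down, at radius r is drawn at 1 + k1 r^2 times it, then the intrinsics apply), "world_from_camera" (4x4, takes a point from camera to world coordinates). Camera axes: x right, y up, looking along -z (the intrinsics and any distortion apply to the point x, -y, -z); pixel columns grow to the right and rows downward; lengths in m; the calibration is good to about 2 mm. A picture is of the moment at which its call begins.
- finish_job(): hands the job in; it is judged then, once.
The state is a dict: "time": time; "joint_pos": joint angles; "joint_vel": joint speeds; "effort": joint torques, N m; "tool_pos": TCP position; "eef_rot": TCP orientation; "wrist_force": force on the tool from outside, world axes, zero at the start; "ft_torque": the same for the moment, N m; "opening": finger opening in m; "finger_force": force on a finger pad.
Only numpy, scipy, OpenCV 4.12 (cv2) and the standard library are available. Lean on these libraries where they do the work, as an engineer would, in place of code of your own. Each camera call takes 0.05 s, during which the arm holds its last target. There are 200 camera calls.

## Task

Fold the yellow cover of the hitch stand back until it stands straight up, and let go of it there. Then pull the red latch grip sideways, away from the cover's hinge, against its spring and, with it pulled, lift the blue tongue off the ball. Finish while still holding the tongue raised in the gripper, its coupler end at least 5 cm higher than it sat; leave the other things on the bench where they are.

Things in the scene. Friction and masses are not known exactly. Their poses are not given: they have to be found in the camera images.
- stand: Grey steel hitch stand, fixed on the bench on five rubber feet; origin on the bench directly under the ball. Its own +x points to the cover's hinge side (back), -x to the front, +y along the tongue to its pivot, z up. Foot plate (top 32 mm above the bench): x -60 to +115, y -65 to +65 mm, with an 80 mm wide arm reaching to y +230. The steel ball is 36 mm wide, its top 88 mm above the bench.
- cover_hinge (a point): A point on the hinge axis of the yellow cover: stand frame x +95, y 0, 159 mm above the bench. The axis runs along the stand's y.
- cover_bar (a point): Middle of the dark round bar (10 mm thick, 76 mm free length along the stand's y) of the loop handle at the cover's free edge. It lies 152 mm from the hinge axis (and 3 mm to the upper side of the plane through it), with 36 mm of open gap between the bar and the edge of the cover plate (6 mm thick, 110 mm wide). A finger fits in the gap, and pinched lightly, the bar can turn between the closed fingers while the cover is swung.
- cover (a joint): Angle of the yellow cover (rad): 0 closed, level over the latch; 1.571 straight up; stop at 2.1. The hinge is stiff (about 0.3 N m): the cover stays where it is left. The bar moves up and then towards the stand's +x.
- latch_grip (a point): Grip point on the red upright latch grip, 132 mm above the bench with the tongue down. The grip is 12 mm thick along the stand's x, 28 mm wide along its y and reaches 17 mm above this point and 29 mm below it. It lies under the cover when that is closed. With the cover upright there are 89 mm between the grip's back face and the cover.
- latch (a joint): Sideways travel of the latch (m) in the stand's -x direction: 0 sprung home, its claw under the ball; 0.016 pulled to the stop. From about 0.011 the claw clears the ball. Spring force 2.5 N at home, 6.5 N at the stop; it springs back if let go. It rides on the tongue, so lifting by the red grip lifts the tongue.
- coupler (a point): Top centre of the blue coupler cup on the end of the tongue, above the ball; 96 mm above the bench when down.
- tongue (a joint): Angle of the blue tongue (rad): 0 down on the ball; grows as the coupler end rises, stop at 0.5. Its pivot axis is parallel to the stand's x, at stand y +200, 76 mm above the bench, 200 mm from the coupler. 0.25 rad is 5 cm of lift. It falls back if let go; lifting needs about 2 to 5 N. With the latch home, its claw under the ball stops it after a few millimetres.
- screwdriver_a: Screwdriver with an orange-yellow handle, 210 mm long, at the left; loose bystander, to be left alone.
- battery_aa: Green and white battery, 50 mm long, at the front right; loose bystander, to be left alone.
- thread_spool: Orange thread spool standing upright, 43 mm wide and 47 mm high, left of the stand and behind a roll of yellow tape; loose bystander, to be left alone.

How it is judged:
On the way, in this order (a step that is already met when the one before it is completed fails the run):
1. the cover stands straight up with the tongue still down (value of joint cover between 1.39 and 1.75 rad and value of joint tongue below 0.03 rad and value of joint latch below 0.004 m and contact force between the fingers and cover below 0.1 N), for 0.2 s.
2. the latch is pulled aside with the tongue still on the ball (value of joint latch above 0.01 m and value of joint tongue below 0.04 rad), for 0.1 s.
3. the tongue is lifted off the ball (value of joint tongue above 0.225 rad), for 0.2 s.
At the end, for the whole second after the job is handed in: The tongue is held still at 0.225 rad or more (coupler end about 4.5 cm or more up) by the gripper's fingers on the latch grip or tongue, nothing of it resting on the stand, and the cover still stands within 10 degrees of upright (value of joint tongue above 0.225 rad and velocity of joint tongue between -0.1 and 0.1 rad/s and value of joint cover between 1.39 and 1.75 rad and contact force between the fingers and tongue above 0.5 N and contact force between tongue and stand below 0.3 N); the arm keeps its last pose, push and grip.
It fails at once if a loose bystander was pushed more than 3 cm (distance of any of screwdriver_a, battery_aa, thread_spool from where it was at the start of the episode above 0.03 m).
It also fails if it takes over 48 s, if anything falls off the work surface, if the arm or the gripper's body presses on something with over 40 N, if the wrist force passes 120 N, or if a joint passes its speed limit or range.

## Working session

There is one attempt and no reset: what is moved stays moved. The work goes in short steps, Python scripts to look and compute and a shell command to move; the robot and the scene stay as the last step left them, time stands still between calls to the robot, and variables do not carry over. Pictures are saved under pics/ and viewed, at most 10 in all, crops included, and the job is handed in when it is done.

```bash
mkdir -p pics; cat > h.py <<'E'
import numpy as np, cv2
from workcell import robot, vision
from scipy.spatial.transform import Rotation as R
def grab(n,save=None):
    f=vision.grab_frame(n)
    np.savez(f'{save or n}.npz',**f)
    if save: cv2.imwrite(f'pics/{save}.png',f['img'])
    return f
def pts(f,uv):
    out=[]
    for u,v in uv:
        z=f['z_map'][int(round(v)),int(round(u))]
        d=np.array([float(f['k1']),0,0,0,0])
        K=np.array(f['mtx'],float)
        x,y=(u-K[0,2])/K[0,0],(v-K[1,2])/K[1,1]
        a,b=x,y
        for _ in range(20):
            s=1+float(f['k1'])*(a*a+b*b); a,b=x/s,y/s
        p=np.array([a*z,-b*z,-z,1]); out.append((np.array(f['world_from_camera'])@p)[:3])
    return np.array(out)
def load(n): return dict(np.load(f'{n}.npz'))
E
python3 - <<'E'
from h import *
a=grab('scene','s1');b=grab('top','t1')
cv2.imwrite('pics/both1.png',cv2.resize(np.vstack([a['img'],b['img']]),None,fx=.78,fy=.78))
print(robot.get_state()['time'],a['k1'],a['mtx'])
E
```

```text
0.1 -0.03373025001432714 [[391.92273871   0.         254.971     ]
 [  0.         391.92273871 193.33933129]
 [  0.           0.           1.        ]]
```

View pics/both1.png

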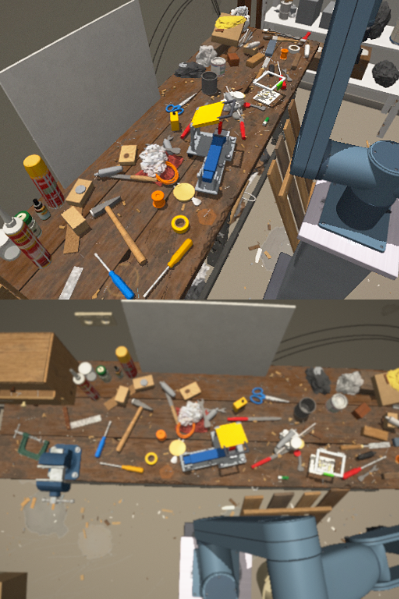

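The scene (upper) and top (lower) pictures show the yellow cover at top-image ~(297,171) and the blue tongue to its left at ~(260,200). I'll enlarge this area.

```bash
python3 - <<'E'
from h import *
a=load('s1');b=load('t1')
c1=cv2.resize(b['img'][150:225,220:330],None,fx=7,fy=7,interpolation=cv2.INTER_CUBIC)[:, :770]
cv2.imwrite('pics/c1.png',c1)
# yellow cover pixels in top
hsv=cv2.cvtColor(b['img'],cv2.COLOR_BGR2HSV)
m=cv2.inRange(hsv,(22,150,100),(35,255,255)); m[:, :268]=0;m[:,325:]=0;m[:150]=0;m[225:]=0
v,u=np.nonzero(m); P=pts(b,zip(u,v)); k=(P[:,2]>.13)&(P[:,2]<.2)
print(len(P),k.sum(),P[k].mean(0))
print(cv2.minAreaRect((P[k,:2]*1000).astype(np.float32)))
print(cv2.boxPoints(cv2.minAreaRect((P[k,:2]*1000).astype(np.float32))))
hm=cv2.inRange(hsv,(100,120,60),(125,255,255)); hm[:,:220]=0;hm[:,310:]=0;hm[:160]=0;hm[225:]=0
v,u=np.nonzero(hm);P=pts(b,zip(u,v));k=(P[:,2]>.05)&(P[:,2]<.13)
print(k.sum(),cv2.boxPoints(cv2.minAreaRect((P[k,:2]*1000).astype(np.float32))),np.median(P[k],0))
E
```

```text
933 628 [ 0.59530489 -0.03726799  0.18317125]
((588.6641845703125, -40.06610870361328), (95.16336059570312, 107.2121810913086), 13.762215614318848)
[[ 529.696       0.681674]
 [ 555.201    -103.45259 ]
 [ 647.6324    -80.81389 ]
 [ 622.1274     23.320374]]
578 [[464.65662  150.52977 ]
 [500.4325   -27.720146]
 [544.3921   -18.897186]
 [508.6162   159.35272 ]] [0.50432607 0.06655941 0.09684343]
```

View pics/c1.png

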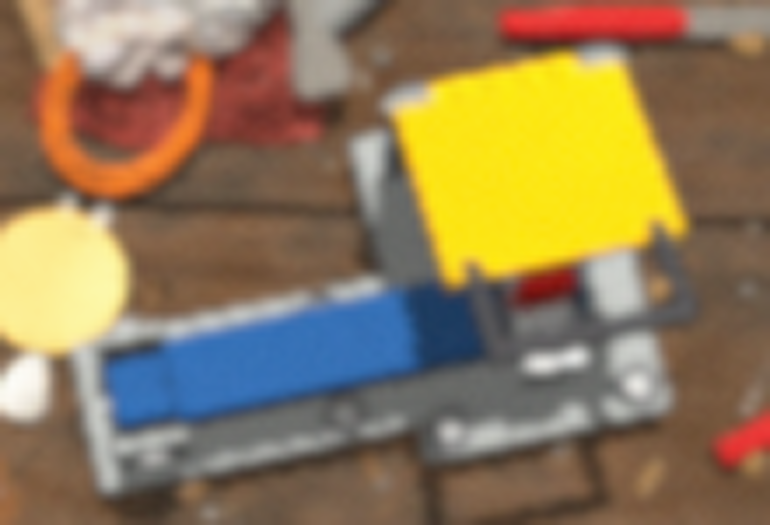

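The crop shows the cover plate with corners near (390,105), (625,60), (687,235), (450,285), and the dark bar from about (495,347) to (690,312). The red grip peeks through the loop gap at (545,288), and the blue tongue runs left to (105,400).

```bash
python3 - <<'E'
from h import *
b=load('t1')
hsv=cv2.cvtColor(b['img'],cv2.COLOR_BGR2HSV)
m=cv2.inRange(hsv,(22,150,100),(35,255,255)); m[:, :268]=0;m[:,325:]=0;m[:150]=0;m[225:]=0
m=cv2.erode(m,np.ones((3,3)))
v,u=np.nonzero(m); P=pts(b,zip(u,v)); P=P[P[:,2]>.1]
A=np.c_[P[:,:2],np.ones(len(P))];c,*_=np.linalg.lstsq(A,P[:,2],rcond=None);print('plane',c,np.std(A@c-P[:,2]),P[:,2].min(),P[:,2].max(), 'grad dir deg',np.degrees(np.arctan2(-c[1],-c[0])),'tilt',np.hypot(*c[:2]))
cor=[(395,105),(622,62),(685,235),(450,280)]
q=[(220+x/7-.5,150+y/7-.5) for x,y in cor]; print(np.round(pts(b,q),3))
bar=[(x,347-(x-495)*35/195) for x in range(500,690,12)]
q=[(220+x/7-.5,150+y/7-.5) for x,y in bar]; print(np.round(pts(b,q),3))
print(b['world_from_camera'])
E
```

```text
plane [-1.26431616  0.17860642  0.93522946] 0.04530017988050475 0.16180183339126297 1.349794202561674 grad dir deg -8.0408082650628 tilt 1.2768694536879974
[[ 0.615  0.022  0.166]
 [ 0.639 -0.086  0.167]
 [ 0.592 -0.143  0.003]
 [ 0.522 -0.002  0.211]]
[[ 0.489 -0.022  0.234]
 [ 0.49  -0.027  0.234]
 [ 0.491 -0.033  0.231]
 [ 0.492 -0.038  0.235]
 [ 0.493 -0.043  0.234]
 [ 0.494 -0.048  0.233]
 [ 0.496 -0.054  0.23 ]
 [ 0.497 -0.059  0.233]
 [ 0.497 -0.064  0.234]
 [ 0.498 -0.069  0.235]
 [ 0.499 -0.074  0.236]
 [ 0.501 -0.08   0.232]
 [ 0.501 -0.084  0.237]
 [ 0.503 -0.09   0.233]
 [ 0.504 -0.095  0.236]
 [ 0.505 -0.101  0.234]]
[[ 0.02710284  0.97983164 -0.19797826  0.29295383]
 [-0.99962739  0.02720864 -0.0021864   0.0891793 ]
 [ 0.00324441  0.19796375  0.98020397  1.3497942 ]
 [ 0.          0.          0.          1.        ]]
```

```bash
cat >> h.py <<'E'
YAW=np.radians(11.4); O=np.array([.536,-.054,0.])
S=R.from_euler('z',YAW)
def S2W(p): return O+S.apply(np.array(p)/1000.)
def toolR(wy=0):  # tool down, y along +-stand x (choose nearest), tilted about tool y
    s=robot.get_state(); r=R.from_euler('xyz',s['eef_rot'])
    c=[R.from_matrix(np.array([[0,sg,0],[sg,0,0],[0,0,-1.]])) for sg in (1,-1)]
    c=[S*q*R.from_euler('y',wy) for q in c]
    return min(c,key=lambda q:(r.inv()*q).magnitude())
def plan(p,q):
    s=robot.get_state(); r=R.from_euler('xyz',s['eef_rot'])
    print('t',round(s['time'],2),'pos',np.round(s['tool_pos'],4),'rot',np.round(s['eef_rot'],3),'F',np.round(s['wrist_force'],1),'op',np.round(s['opening'],4))
    print('stand frame mm',np.round(S.inv().apply(np.array(s['tool_pos'])-O)*1000,1))
    print('rotvec',np.round((r.inv()*q).as_rotvec(),3),'shift before rot',np.round(r.inv().apply(p-s['tool_pos']),4),'shift after rot',np.round(q.inv().apply(p-s['tool_pos']),4))
E
python3 - <<'E'
from h import *
q=toolR(); print(q.as_matrix().round(2), robot.get_state()['joint_pos'])
plan(np.array([.497,-.0615,.30]),q)
E
```

```text
[[-0.2   0.98  0.  ]
 [ 0.98  0.2   0.  ]
 [ 0.    0.   -1.  ]] [-1.40880128e+00  2.59291342e-01  1.53594765e+00  1.32076615e-05
  1.34795290e+00 -2.02826042e-01]
t 0.1 pos [ 0.1962 -0.5134  0.2306] rot [-3.14  -0.     0.365] F [-0.4  0.3  1. ] op 0.0855
stand frame mm [-423.9 -383.1  230.6]
rotvec [-1.000e-03 -1.000e-03 -1.405e+00] shift before rot [ 0.4423 -0.3149 -0.0688] shift after rot [ 0.3835  0.3842 -0.0694]
```

```bash
r='{"wz":-0.12,"tz":-0.01,"grip":0.032}'; python3 -m creep '[{"wz":-0.12,"tz":-0.01,"grip":0.032},{"wz":-0.12,"tz":-0.01,"grip":0.032},{"wz":-0.12,"tz":-0.01,"grip":0.032},{"wz":-0.12,"tz":-0.01,"grip":0.032},{"wz":-0.12,"tz":-0.01,"grip":0.032},{"wz":-0.12,"tz":-0.01,"grip":0.032},{"wz":-0.12,"tz":-0.01,"grip":0.032},{"wz":-0.12,"grip":0.032},{"wz":-0.12,"grip":0.032},{"wz":-0.12,"grip":0.032}]' 20
python3 -m creep '[{"wz":-0.1},{"wz":-0.105},{"tx":0.027,"ty":0.027},{"tx":0.027,"ty":0.027},{"tx":0.027,"ty":0.027},{"tx":0.027,"ty":0.027},{"tx":0.027,"ty":0.027},{"tx":0.027,"ty":0.027},{"tx":0.027,"ty":0.027},{"tx":0.027,"ty":0.027}]'
python3 - <<'E'
from h import *
plan(np.array([.497,-.0615,.30]),toolR())
E
```

```text
t 0.1 pos [ 0.1962 -0.5134  0.2306] rot [-3.14  -0.     0.365] F [-0.4  0.3  1. ] op 0.0855
stand frame mm [-423.9 -383.1  230.6]
rotvec [-1.000e-03 -1.000e-03 -1.405e+00] shift before rot [ 0.4423 -0.3149 -0.0688] shift after rot [ 0.3835  0.3842 -0.0694]schema error: expected keys tx, ty, tz, wx, wy, wz, grip
schema error: expected keys tx, ty, tz, wx, wy, wz, grip
```

```bash
python3 -m creep '[{"tx":0,"ty":0,"tz":-0.01,"wx":0,"wy":0,"wz":-0.12,"grip":0.032},{"tx":0,"ty":0,"tz":-0.01,"wx":0,"wy":0,"wz":-0.12,"grip":0.032},{"tx":0,"ty":0,"tz":-0.01,"wx":0,"wy":0,"wz":-0.12,"grip":0.032},{"tx":0,"ty":0,"tz":-0.01,"wx":0,"wy":0,"wz":-0.12,"grip":0.032},{"tx":0,"ty":0,"tz":-0.01,"wx":0,"wy":0,"wz":-0.12,"grip":0.032},{"tx":0,"ty":0,"tz":-0.01,"wx":0,"wy":0,"wz":-0.12,"grip":0.032},{"tx":0,"ty":0,"tz":-0.01,"wx":0,"wy":0,"wz":-0.12,"grip":0.032},{"tx":0,"ty":0,"tz":0,"wx":0,"wy":0,"wz":-0.12,"grip":0.032},{"tx":0,"ty":0,"tz":0,"wx":0,"wy":0,"wz":-0.12,"grip":0.032},{"tx":0,"ty":0,"tz":0,"wx":0,"wy":0,"wz":-0.12,"grip":0.032}]' 20
python3 -m creep '[{"tx":0,"ty":0,"tz":0,"wx":0,"wy":0,"wz":-0.1,"grip":0.032},{"tx":0,"ty":0,"tz":0,"wx":0,"wy":0,"wz":-0.105,"grip":0.032},{"tx":0.027,"ty":0.027,"tz":0,"wx":0,"wy":0,"wz":0,"grip":0.032},{"tx":0.027,"ty":0.027,"tz":0,"wx":0,"wy":0,"wz":0,"grip":0.032},{"tx":0.027,"ty":0.027,"tz":0,"wx":0,"wy":0,"wz":0,"grip":0.032},{"tx":0.027,"ty":0.027,"tz":0,"wx":0,"wy":0,"wz":0,"grip":0.032},{"tx":0.027,"ty":0.027,"tz":0,"wx":0,"wy":0,"wz":0,"grip":0.032},{"tx":0.027,"ty":0.027,"tz":0,"wx":0,"wy":0,"wz":0,"grip":0.032},{"tx":0.027,"ty":0.027,"tz":0,"wx":0,"wy":0,"wz":0,"grip":0.032},{"tx":0.027,"ty":0.027,"tz":0,"wx":0,"wy":0,"wz":0,"grip":0.032}]'
python3 - <<'E'
from h import *
plan(np.array([.497,-.0615,.30]),toolR())
E
```

```text
time: 0.93
tool_pos: [0.1962, -0.5136, 0.3011]
eef_rot: [-3.142, -0.001, 1.571]
wrist_force: [0.3, -0.4, -0.3]
opening: 0.0322
finger_force: 0.0
time: 1.77
tool_pos: [0.3657, -0.2575, 0.3011]
eef_rot: [-3.141, -0.0, 1.769]
wrist_force: [1.1, -0.5, 0.7]
opening: 0.0321
finger_force: 0.0
t 1.77 pos [ 0.3657 -0.2575  0.3011] rot [-3.141 -0.     1.769] F [ 1.1 -0.5  0.7] op 0.0321
stand frame mm [-207.1 -165.8  301.1]
rotvec [-0. -0. -0.] shift before rot [0.1662 0.1674 0.0011] shift after rot [0.1662 0.1674 0.0011]
```

```bash
python3 -m creep '[{"tx":0.027,"ty":0.027,"tz":0,"wx":0,"wy":0,"wz":0,"grip":0.032},{"tx":0.027,"ty":0.027,"tz":0,"wx":0,"wy":0,"wz":0,"grip":0.032},{"tx":0.027,"ty":0.027,"tz":0,"wx":0,"wy":0,"wz":0,"grip":0.032},{"tx":0.027,"ty":0.027,"tz":0,"wx":0,"wy":0,"wz":0,"grip":0.032},{"tx":0.027,"ty":0.027,"tz":0,"wx":0,"wy":0,"wz":0,"grip":0.032},{"tx":0.031,"ty":0.032,"tz":0,"wx":0,"wy":0,"wz":0,"grip":0.032},{"tx":0,"ty":0,"tz":0,"wx":0,"wy":0,"wz":0,"grip":0.032}]'
python3 - <<'E'
from h import *
plan(np.array([.497,-.0615,.21]),toolR())
w=grab('wrist','w1'); t=grab('top','t2')
cv2.imwrite('pics/w1b.png',np.hstack([cv2.resize(w['img'],None,fx=.9,fy=.9)]))
E
```

```text
time: 2.35
tool_pos: [0.497, -0.0598, 0.3008]
eef_rot: [3.14, -0.003, 1.776]
wrist_force: [-1.1, -1.2, 0.3]
opening: 0.0321
finger_force: 0.0
t 2.35 pos [ 0.497  -0.0598  0.3008] rot [ 3.140e+00 -3.000e-03  1.776e+00] F [-1.1 -1.2  0.3] op 0.0321
stand frame mm [-39.4   2.  300.8]
rotvec [ 0.002 -0.003  0.007] shift before rot [-0.002  -0.0005  0.0908] shift after rot [-0.0017 -0.0004  0.0908]
```

View pics/w1.png

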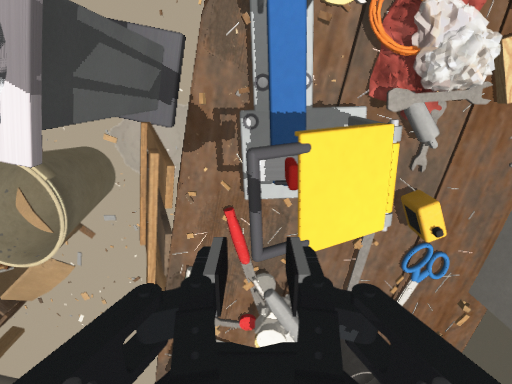

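The wrist view shows the bar from about (253,155) to (257,255) px, its side arms at (280,150) and (280,252), and the plate edge at x≈300. The red grip's top is at (292,173).

```bash
python3 - <<'E'
from h import *
w=load('w1')
p=pts(w,[(253,155),(254,170),(255,185),(255,200),(256,215),(256,230),(257,250),(301,150),(302,190),(304,240),(397,130),(390,230),(290,166),(291,173),(292,184),(288,173),(296,173)]); print(np.round(p,4)); print(np.round(S.inv().apply(p-O)*1000,1))
E
```

```text
[[ 0.4873 -0.0221  0.2322]
 [ 0.4903 -0.0328  0.2332]
 [ 0.4934 -0.0443  0.2323]
 [ 0.4958 -0.056   0.2327]
 [ 0.4991 -0.068   0.2329]
 [ 0.5017 -0.0805  0.2331]
 [ 0.5061 -0.0979  0.2333]
 [ 0.5241 -0.014   0.2147]
 [ 0.534  -0.047   0.2114]
 [ 0.5476 -0.092   0.2113]
 [ 0.6184  0.0161  0.1652]
 [ 0.7477 -0.1473 -0.0009]
 [ 0.5301 -0.0429  0.1467]
 [ 0.5324 -0.0492  0.1497]
 [ 0.5362 -0.0605  0.15  ]
 [ 0.5298 -0.0506  0.1467]
 [ 0.5375 -0.0483  0.1492]]
[[ -41.4   40.9  232.2]
 [ -40.6   29.8  233.2]
 [ -39.9   17.9  232.3]
 [ -39.8    6.   232.7]
 [ -39.    -6.4  232.9]
 [ -38.9  -19.2  233.1]
 [ -38.   -37.1  233.3]
 [  -3.7   41.5  214.7]
 [  -0.6    7.2  211.4]
 [   3.9  -39.5  211.3]
 [  94.6   52.5  165.2]
 [ 189.1 -133.3   -0.9]
 [  -3.6   12.1  146.7]
 [  -2.6    5.4  149.7]
 [  -1.1   -6.4  150. ]
 [  -5.4    4.6  146.7]
 [   2.6    5.3  149.2]]
```

```bash
sed -i 's/radians(11.4)/radians(13.0)/' h.py; python3 -m creep '[{"tx":-0.002,"ty":0,"tz":0.02,"wx":0,"wy":0,"wz":-0.02,"grip":0.032},{"tx":0,"ty":0,"tz":0.02,"wx":0,"wy":0,"wz":0,"grip":0.032},{"tx":0,"ty":0,"tz":0.02,"wx":0,"wy":0,"wz":0,"grip":0.032},{"tx":0,"ty":0,"tz":0.02,"wx":0,"wy":0,"wz":0,"grip":0.032},{"tx":0,"ty":0,"tz":0.01,"wx":0,"wy":0,"wz":0,"grip":0.032},{"tx":0,"ty":0,"tz":0,"wx":0,"wy":0,"wz":0,"grip":0.02},{"tx":0,"ty":0,"tz":0,"wx":0,"wy":0,"wz":0,"grip":0.008},{"tx":0,"ty":0,"tz":0,"wx":0,"wy":0,"wz":0,"grip":0.005},{"tx":0,"ty":0,"tz":0,"wx":0,"wy":0,"wz":0,"grip":0.005}]' 20
python3 - <<'E'
from h import *
plan(np.array([.497,-.0615,.21]),toolR())
E
```

```text
time: 3.2
tool_pos: [0.4982, -0.068, 0.2125]
eef_rot: [3.134, 0.001, 1.789]
wrist_force: [11.4, 4.4, -9.1]
opening: 0.0092
finger_force: 20.8
t 3.2 pos [ 0.4982 -0.068   0.2125] rot [3.134e+00 1.000e-03 1.789e+00] F [11.4  4.4 -9.1] op 0.0092
stand frame mm [-40.   -5.1 212.5]
rotvec [ 0.008  0.001 -0.009] shift before rot [0.0066 0.0002 0.0025] shift after rot [0.0066 0.0003 0.0025]
```

```bash
python3 -c "
import numpy as np
f=np.linspace(.478,1.59,21);print(np.round(np.c_[np.diff(-152*np.cos(f)),-np.diff(152*np.sin(f))],1).tolist())"
```

```text
[[4.1, -7.4], [4.5, -7.2], [4.9, -6.9], [5.3, -6.6], [5.6, -6.3], [6.0, -6.0], [6.3, -5.6], [6.6, -5.3], [6.9, -4.9], [7.1, -4.5], [7.4, -4.1], [7.6, -3.7], [7.8, -3.3], [8.0, -2.8], [8.1, -2.4], [8.2, -1.9], [8.3, -1.5], [8.4, -1.0], [8.4, -0.5], [8.4, -0.1]]
```

```bash
python3 -m creep '[{"tx":0,"ty":0.0041,"tz":-0.0074,"wx":0,"wy":0,"wz":0,"grip":0.005},{"tx":0,"ty":0.0045,"tz":-0.0072,"wx":0,"wy":0,"wz":0,"grip":0.005},{"tx":0,"ty":0.0049,"tz":-0.0069,"wx":0,"wy":0,"wz":0,"grip":0.005},{"tx":0,"ty":0.0053,"tz":-0.0066,"wx":0,"wy":0,"wz":0,"grip":0.005},{"tx":0,"ty":0.0056,"tz":-0.0063,"wx":0,"wy":0,"wz":0,"grip":0.005},{"tx":0,"ty":0.006,"tz":-0.006,"wx":0,"wy":0,"wz":0,"grip":0.005},{"tx":0,"ty":0.0063,"tz":-0.0056,"wx":0,"wy":0,"wz":0,"grip":0.005},{"tx":0,"ty":0.0066,"tz":-0.0053,"wx":0,"wy":0,"wz":0,"grip":0.005},{"tx":0,"ty":0.0069,"tz":-0.0049,"wx":0,"wy":0,"wz":0,"grip":0.005},{"tx":0,"ty":0.0071,"tz":-0.0045,"wx":0,"wy":0,"wz":0,"grip":0.005}]' 20
python3 - <<'E'
from h import *
plan(np.array([.497,-.0615,.21]),toolR())
E
```

```text
time: 4.03
tool_pos: [0.55, -0.0551, 0.2731]
eef_rot: [-3.139, -0.001, 1.79]
wrist_force: [-5.1, 4.2, 1.3]
opening: 0.0091
finger_force: 20.6
t 4.03 pos [ 0.55   -0.0551  0.2731] rot [-3.139e+00 -1.000e-03  1.790e+00] F [-5.1  4.2  1.3] op 0.0091
stand frame mm [ 13.4  -4.2 273.1]
rotvec [-0.002 -0.001 -0.008] shift before rot [ 0.0052 -0.053   0.0632] shift after rot [ 0.0056 -0.0531  0.0631]
```

```bash
python3 -m creep '[{"tx":0,"ty":0.0074,"tz":-0.0041,"wx":0,"wy":0,"wz":0,"grip":0.005},{"tx":0,"ty":0.0076,"tz":-0.0037,"wx":0,"wy":0,"wz":0,"grip":0.005},{"tx":0,"ty":0.0078,"tz":-0.0033,"wx":0,"wy":0,"wz":0,"grip":0.005},{"tx":0,"ty":0.008,"tz":-0.0028,"wx":0,"wy":0,"wz":0,"grip":0.005},{"tx":0,"ty":0.0081,"tz":-0.0024,"wx":0,"wy":0,"wz":0,"grip":0.005},{"tx":0,"ty":0.0082,"tz":-0.0019,"wx":0,"wy":0,"wz":0,"grip":0.005},{"tx":0,"ty":0.0083,"tz":-0.0015,"wx":0,"wy":0,"wz":0,"grip":0.005},{"tx":0,"ty":0.0084,"tz":-0.001,"wx":0,"wy":0,"wz":0,"grip":0.005},{"tx":0,"ty":0.0084,"tz":-0.0005,"wx":0,"wy":0,"wz":0,"grip":0.005},{"tx":0,"ty":0,"tz":0,"wx":0,"wy":0,"wz":0,"grip":0.005}]' 20
python3 - <<'E'
from h import *
plan(np.array([.497,-.0615,.21]),toolR())
E
```

```text
time: 4.87
tool_pos: [0.6227, -0.0381, 0.2956]
eef_rot: [3.138, -0.001, 1.791]
wrist_force: [-0.8, 6.9, 4.8]
opening: 0.0091
finger_force: 21.1
t 4.87 pos [ 0.6227 -0.0381  0.2956] rot [ 3.138e+00 -1.000e-03  1.791e+00] F [-0.8  6.9  4.8] op 0.0091
stand frame mm [ 88.1  -4.  295.6]
rotvec [ 0.003 -0.001 -0.006] shift before rot [ 0.0045 -0.1281  0.0852] shift after rot [ 0.0055 -0.1278  0.0856]
```

```bash
python3 -m creep '[{"tx":0,"ty":0.008,"tz":0,"wx":0,"wy":0,"wz":0,"grip":0.005},{"tx":0,"ty":0.0014,"tz":0,"wx":0,"wy":0,"wz":0,"grip":0.005},{"tx":0,"ty":0,"tz":0,"wx":0,"wy":0,"wz":0,"grip":0.005}]' 20
python3 - <<'E'
from h import *
plan(np.array([.497,-.0615,.21]),toolR())
E
python3 -m creep '[{"tx":0,"ty":0,"tz":0,"wx":0,"wy":0,"wz":0,"grip":0.02},{"tx":0,"ty":0,"tz":0,"wx":0,"wy":0,"wz":0,"grip":0.04},{"tx":0,"ty":0,"tz":0,"wx":0,"wy":0,"wz":0,"grip":0.04},{"tx":0,"ty":0,"tz":-0.01,"wx":0,"wy":0,"wz":0,"grip":0.04},{"tx":0,"ty":0,"tz":-0.02,"wx":0,"wy":0,"wz":0,"grip":0.04},{"tx":0,"ty":0,"tz":-0.02,"wx":0,"wy":0,"wz":0,"grip":0.04},{"tx":0,"ty":0,"tz":-0.02,"wx":0,"wy":0,"wz":0,"grip":0.04},{"tx":0,"ty":0,"tz":0,"wx":0,"wy":0,"wz":0,"grip":0.04}]'
python3 - <<'E'
from h import *
plan(S2W([-70,0,330]),toolR())
f=grab('top','t3')
hsv=cv2.cvtColor(f['img'],cv2.COLOR_BGR2HSV)
m=cv2.inRange(hsv,(22,150,60),(35,255,255)); m[:, :260]=0;m[:,330:]=0;m[:120]=0;m[225:]=0
v,u=np.nonzero(m); P=pts(f,zip(u,v)); P=(S.inv().apply(P-O)*1000); P=P[(P[:,2]>100)&(P[:,2]<400)]
print(len(P),P.min(0),P.max(0)); print(np.polyfit(P[:,2],P[:,0],1) if len(P)>5 else '')
E
```

```text
time: 5.12
tool_pos: [0.6312, -0.036, 0.2956]
eef_rot: [3.139, -0.001, 1.791]
wrist_force: [-1.5, 7.7, 4.1]
opening: 0.0091
finger_force: 21.2
t 5.12 pos [ 0.6312 -0.036   0.2956] rot [ 3.139e+00 -1.000e-03  1.791e+00] F [-1.5  7.7  4.1] op 0.0091
stand frame mm [ 96.8  -3.8 295.6]
rotvec [ 0.003 -0.001 -0.006] shift before rot [ 0.0043 -0.1368  0.0853] shift after rot [ 0.0053 -0.1365  0.0856]
time: 5.78
tool_pos: [0.6319, -0.0386, 0.369]
eef_rot: [3.134, 0.004, 1.789]
wrist_force: [-0.1, -0.2, 0.5]
opening: 0.0399
finger_force: 0.0
t 5.78 pos [ 0.6319 -0.0386  0.369 ] rot [3.134 0.004 1.789] F [-0.1 -0.2  0.5] op 0.0399
stand frame mm [ 96.9  -6.6 369. ]
rotvec [ 0.008  0.004 -0.009] shift before rot [ 0.0053 -0.1672  0.0377] shift after rot [ 0.0066 -0.1669  0.039 ]
185 [ 63.87825836 -48.29722271 165.13212275] [101.92913051  37.3183608  394.55595495]
[-4.68190738e-02  1.05585624e+02]
```

```bash
python3 -m creep '[{"tx":0.003,"ty":-0.02,"tz":0,"wx":0,"wy":0,"wz":-0.009,"grip":0.04},{"tx":0.003,"ty":-0.03,"tz":0,"wx":0,"wy":0,"wz":0,"grip":0.04},{"tx":0,"ty":-0.03,"tz":0,"wx":0,"wy":0,"wz":0,"grip":0.04},{"tx":0,"ty":-0.019,"tz":0.02,"wx":0,"wy":0,"wz":0,"grip":0.04},{"tx":0,"ty":0,"tz":0.03,"wx":0,"wy":0,"wz":0,"grip":0.04},{"tx":0,"ty":0,"tz":0.03,"wx":0,"wy":0,"wz":0,"grip":0.04},{"tx":0,"ty":0,"tz":0.03,"wx":0,"wy":0,"wz":0,"grip":0.04},{"tx":0,"ty":0,"tz":0.03,"wx":0,"wy":0,"wz":0,"grip":0.04},{"tx":0,"ty":0,"tz":0,"wx":0,"wy":0,"wz":0,"grip":0.04}]'
python3 - <<'E'
from h import *
plan(S2W([-2,0,116]),toolR())
w=grab('wrist','w2'); s=grab('scene','s2')
cv2.imwrite('pics/v2.png',np.hstack([w['img'][:,:],cv2.resize(s['img'][110:260,220:332],None,fx=2.56,fy=2.56)]))
hsv=cv2.cvtColor(w['img'],cv2.COLOR_BGR2HSV)
m=cv2.inRange(hsv,(0,150,60),(6,255,255))|cv2.inRange(hsv,(174,150,60),(180,255,255))
v,u=np.nonzero(m);P=S.inv().apply(pts(w,zip(u,v))-O)*1000
k=(P[:,2]>100)&(P[:,2]<155)&(abs(P[:,0])<40)&(abs(P[:,1])<40);P=P[k]; T=P[P[:,2]>144]
print(len(P),P.min(0),P.max(0),len(T),T.min(0),T.max(0))
E
```

```text
time: 6.58
tool_pos: [0.5285, -0.0532, 0.2167]
eef_rot: [-3.131, -0.006, 1.798]
wrist_force: [-1.2, -0.0, 0.3]
opening: 0.04
finger_force: 0.0
t 6.58 pos [ 0.5285 -0.0532  0.2167] rot [-3.131 -0.006  1.798] F [-1.2 -0.   0.3] op 0.04
stand frame mm [ -7.2   2.5 216.7]
rotvec [-0.011 -0.006  0.001] shift before rot [-0.0031  0.0062  0.1006] shift after rot [-0.0025  0.0052  0.1007]
600 [ -5.38127602 -16.08184767 105.37997616] [  6.35884722  14.32721908 150.95692507] 455 [ -4.62876527 -12.76506969 144.66281521] [  6.35884722  13.95400213 150.95692507]
```

View pics/v2.png

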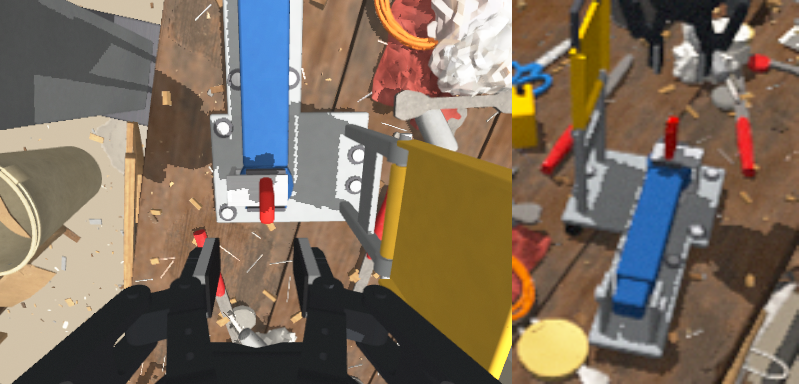

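The picture shows the cover standing upright on the right and released. The red grip, at about (267,200), is standing free below and ahead of the fingers. It measures x −5 to 6 and y −13 to 14, with its top at 150 mm, which matches the description.

```bash
python3 -m creep '[{"tx":-0.002,"ty":0.0072,"tz":0.01,"wx":-0.01,"wy":-0.006,"wz":0,"grip":0.04},{"tx":0,"ty":0,"tz":0.02,"wx":0,"wy":0,"wz":0,"grip":0.04},{"tx":0,"ty":0,"tz":0.02,"wx":0,"wy":0,"wz":0,"grip":0.04},{"tx":0,"ty":0,"tz":0.02,"wx":0,"wy":0,"wz":0,"grip":0.04},{"tx":0,"ty":0,"tz":0.02,"wx":0,"wy":0,"wz":0,"grip":0.04},{"tx":0,"ty":0,"tz":0.01,"wx":0,"wy":0,"wz":0,"grip":0.04},{"tx":0,"ty":0,"tz":0,"wx":0,"wy":0,"wz":0,"grip":0.04}]'
python3 - <<'E'
from h import *
plan(S2W([0,0,116]),toolR())
E
```

```text
time: 7.27
tool_pos: [0.5411, -0.0548, 0.1228]
eef_rot: [3.133, 0.005, 1.799]
wrist_force: [-0.6, -0.3, 0.2]
opening: 0.04
finger_force: 0.0
t 7.27 pos [ 0.5411 -0.0548  0.1228] rot [3.133 0.005 1.799] F [-0.6 -0.3  0.2] op 0.04
stand frame mm [  4.8  -1.9 122.8]
rotvec [0.009 0.005 0.001] shift before rot [ 0.002  -0.0048  0.0068] shift after rot [ 0.0019 -0.0048  0.0068]
```

```bash
python3 -m creep '[{"tx":0.002,"ty":-0.0043,"tz":0.006,"wx":0,"wy":0,"wz":0,"grip":0.04},{"tx":0,"ty":0,"tz":0,"wx":0,"wy":0,"wz":0,"grip":0.025},{"tx":0,"ty":0,"tz":0,"wx":0,"wy":0,"wz":0,"grip":0.008},{"tx":0,"ty":0,"tz":0,"wx":0,"wy":0,"wz":0,"grip":0.006},{"tx":0,"ty":0,"tz":0,"wx":0,"wy":0,"wz":0,"grip":0.006},{"tx":0,"ty":0,"tz":0,"wx":0,"wy":0,"wz":0,"grip":0.006}]' 45
python3 -m creep '[{"tx":0,"ty":-0.004,"tz":0,"wx":0,"wy":0,"wz":0,"grip":0.006},{"tx":0,"ty":-0.004,"tz":0,"wx":0,"wy":0,"wz":0,"grip":0.006},{"tx":0,"ty":-0.004,"tz":0,"wx":0,"wy":0,"wz":0,"grip":0.006},{"tx":0,"ty":-0.003,"tz":0,"wx":0,"wy":0,"wz":0,"grip":0.006},{"tx":0,"ty":0,"tz":0,"wx":0,"wy":0,"wz":0,"grip":0.006},{"tx":0,"ty":0,"tz":0,"wx":0,"wy":0,"wz":0,"grip":0.006}]'
python3 - <<'E'
from h import *
plan(S2W([0,0,116]),toolR())
E
```

```text
time: 7.77
tool_pos: [0.5364, -0.0541, 0.1184]
eef_rot: [3.132, 0.007, 1.8]
wrist_force: [-4.6, -0.1, 6.3]
opening: 0.0113
finger_force: 46.3
time: 8.27
tool_pos: [0.5238, -0.0574, 0.1184]
eef_rot: [3.127, 0.008, 1.799]
wrist_force: [4.4, 3.1, 4.8]
opening: 0.0115
finger_force: 46.4
t 8.27 pos [ 0.5238 -0.0574  0.1184] rot [3.127 0.008 1.799] F [4.4 3.1 4.8] op 0.0115
stand frame mm [-12.7  -0.5 118.4]
rotvec [0.015 0.008 0.001] shift before rot [0.0005 0.0126 0.0026] shift after rot [0.0005 0.0127 0.0024]
```

```bash
python3 -m creep '[{"tx":0,"ty":-0.0025,"tz":0,"wx":0,"wy":0,"wz":0,"grip":0.006},{"tx":0,"ty":0,"tz":0,"wx":0,"wy":0,"wz":0,"grip":0.006}]'
python3 -m creep '[{"tx":0.0012,"ty":0,"tz":-0.006,"wx":0,"wy":-0.03,"wz":0,"grip":0.006},{"tx":0.0012,"ty":0,"tz":-0.006,"wx":0,"wy":-0.03,"wz":0,"grip":0.006},{"tx":0.0012,"ty":0,"tz":-0.006,"wx":0,"wy":-0.03,"wz":0,"grip":0.006}]'
python3 - <<'E'
from h import *
plan(S2W([0,0,116]),toolR())
E
```

```text
time: 8.43
tool_pos: [0.5215, -0.0579, 0.1184]
eef_rot: [3.126, 0.008, 1.799]
wrist_force: [5.6, 3.3, 5.0]
opening: 0.0113
finger_force: 46.4
time: 8.68
tool_pos: [0.5197, -0.054, 0.1353]
eef_rot: [3.128, 0.098, 1.797]
wrist_force: [5.3, 1.2, -2.1]
opening: 0.0112
finger_force: 45.6
t 8.68 pos [ 0.5197 -0.054   0.1353] rot [3.128 0.098 1.797] F [ 5.3  1.2 -2.1] op 0.0112
stand frame mm [-15.9   3.7 135.3]
rotvec [0.013 0.098 0.   ] shift before rot [-0.0018  0.0156  0.0198] shift after rot [-0.0037  0.0159  0.0193]
```

Lifting with little force, so the claw is clear. Continuing.

```bash
python3 -m creep '[{"tx":0.0012,"ty":0,"tz":-0.006,"wx":0,"wy":-0.03,"wz":0,"grip":0.006},{"tx":0.0012,"ty":0,"tz":-0.006,"wx":0,"wy":-0.03,"wz":0,"grip":0.006},{"tx":0.0012,"ty":0,"tz":-0.006,"wx":0,"wy":-0.03,"wz":0,"grip":0.006},{"tx":0.0012,"ty":0,"tz":-0.006,"wx":0,"wy":-0.03,"wz":0,"grip":0.006},{"tx":0.0012,"ty":0,"tz":-0.006,"wx":0,"wy":-0.03,"wz":0,"grip":0.006},{"tx":0.0012,"ty":0,"tz":-0.006,"wx":0,"wy":-0.03,"wz":0,"grip":0.006},{"tx":0.0012,"ty":0,"tz":-0.006,"wx":0,"wy":-0.03,"wz":0,"grip":0.006},{"tx":0.0012,"ty":0,"tz":-0.006,"wx":0,"wy":-0.03,"wz":0,"grip":0.006},{"tx":0.0012,"ty":0,"tz":-0.006,"wx":0,"wy":-0.03,"wz":0,"grip":0.006},{"tx":0,"ty":0,"tz":0,"wx":0,"wy":0,"wz":0,"grip":0.006}]'
python3 -m creep '[{"tx":0,"ty":0,"tz":0,"wx":0,"wy":0,"wz":0,"grip":0.006},{"tx":0,"ty":0,"tz":0,"wx":0,"wy":0,"wz":0,"grip":0.006},{"tx":0,"ty":0,"tz":0,"wx":0,"wy":0,"wz":0,"grip":0.006},{"tx":0,"ty":0,"tz":0,"wx":0,"wy":0,"wz":0,"grip":0.006}]'
python3 - <<'E'
from h import *
plan(S2W([0,0,116]),toolR())
t=grab('top','t4'); s=grab('scene','s4')
cv2.imwrite('pics/v4.png',np.hstack([cv2.resize(i,(400,400)) for i in (t['img'][130:230,225:325],s['img'][110:260,200:350])]))
b=load('t1')
for n,f in(('before',b),('after',t)):
    hm=cv2.inRange(cv2.cvtColor(f['img'],cv2.COLOR_BGR2HSV),(100,120,60),(125,255,255)); hm[:,:220]=0;hm[:,310:]=0;hm[:160]=0;hm[225:]=0
    v,u=np.nonzero(hm);P=S.inv().apply(pts(f,zip(u,v))-O)*1000;P=P[(abs(P[:,0])<15)&(P[:,1]>40)&(P[:,1]<170)&(P[:,2]>80)&(P[:,2]<200)]
    print(n,len(P),np.polyfit(P[:,1],P[:,2],1))
E
```

```text
time: 9.52
tool_pos: [0.5145, -0.0312, 0.1861]
eef_rot: [3.126, 0.368, 1.796]
wrist_force: [5.4, 0.5, -1.5]
opening: 0.0113
finger_force: 45.5
time: 9.85
tool_pos: [0.5145, -0.0318, 0.1853]
eef_rot: [3.127, 0.366, 1.795]
wrist_force: [7.7, 3.0, -2.1]
opening: 0.0117
finger_force: 45.6
t 9.85 pos [ 0.5145 -0.0318  0.1853] rot [3.127 0.366 1.795] F [ 7.7  3.  -2.1] op 0.0117
stand frame mm [-16.   26.4 185.3]
rotvec [0.014 0.366 0.   ] shift before rot [0.0001 0.015  0.0744] shift after rot [-0.0264  0.016   0.0693]
before 321 [-3.03359802e-03  9.79017795e+01]
after 76 [ -0.41713619 179.20289055]
```

View pics/v4.png

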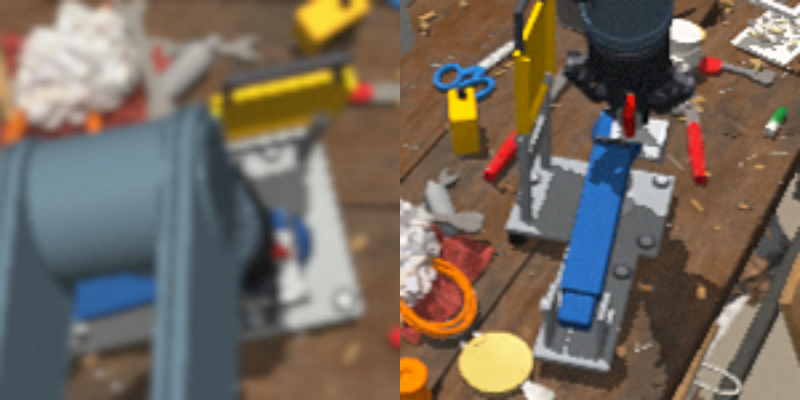

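The pictures show the tongue raised about 0.37 rad and held by the red grip, with the cover upright. I'll hand in the job.

```bash
python3 -c "
from workcell import finish_job
print(finish_job())"
```

```text
the job is handed in; nothing more can be done
None
```

I handed in the job at about 9.9 s with the cover standing upright and released, the latch pulled aside, and the tongue held by the red grip at about 0.37 rad (roughly 7 cm up); the call returned no verdict.

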